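# Pass the drill-bit rack through the gated chute

## Task

Push the wooden drill-bit rack along its chute until it is wholly past the red gate. Press the yellow treadle down with one fingertip so that the gate is fully up before the rack reaches it, and keep it up while another finger pushes the rack from behind, until the whole rack is through; then let the gate drop shut behind the rack and take the hand away. Only push the rack, without lifting or tipping it, and leave the tin, the glue jar and the screwdriver alone.

Things in the scene. Friction and masses are not known exactly. Their poses are not given: they have to be found in the camera images.
- chute: Fixed open-topped chute: grey floor 6 mm thick, two plywood walls 30 mm high (above the bench), 8 mm thick, 46 mm apart inside. Origin on the bench, on the centre line, in the plane of the gate leaf; x along the chute in the pushing direction, y left, z up. Runs from x = -240 mm (open end) to a 40 mm high end stop at x = 158. Hinge blocks 41 mm high at x = -215 and 45, y = -31 to -49.
- rack: Dark wooden block 80 (x, along the chute) x 40 x 44 mm high with six steel drill bits standing in it, up to 64 mm above its underside and 31 mm or more ahead of its rear face; about 0.35 kg, loose on the chute floor, before the gate. Origin at the centre of its underside, x along the chute. It is wholly past the gate when its origin is over 45 mm beyond the chute's origin.
- gate (a joint): Gate angle, rad: 0 = shut, red leaf level across the chute; 1.25 = stop, leaf up. Shaft, leaf and yellow treadle are one part; pressing the treadle down raises the leaf. A light spring (1 to 4 N at the treadle) shuts it when let go. It clears the rack from 0.95; aim for 1.1. The rack cannot push it open.
- hinge (a point): Point on the gate's hinge line in the plane of the leaf. The line runs along the chute at chute y = -39 mm (above the right wall's outer side), 36 mm above the bench; steel shaft 8 mm thick.
- leaf_tip (a point): Free end of the red leaf, 42 mm from the hinge line, at mid-height of the leaf (16 mm high, 10 mm thick along the chute: chute x = -5 to 5). Raised, the leaf reaches up to about 80 mm above the bench, within chute y = -55 to -15 mm; a hand with one finger either side of it can pass.
- treadle_mid (a point): Middle of the upper face of the yellow treadle: plate 230 mm along the chute (chute x = -200 to 30), 6 to 50 mm out from the hinge line. Press anywhere along it; a fingertip may slide along it. Shut, it slopes up outwards at 0.67 rad. A fingertip centred at chute y = -69 mm meets it about 65 mm above the bench; at about 32 mm the gate is at 1.1 rad, still above the walls and below the rack's top.
- wax_tin: Bystander: green round tin, pale lid, 56 mm across, 50 mm high, standing. Origin at the centre of its underside.
- glue: Bystander: white jar with orange cap and paper label, 44 mm across, 75 mm high, standing. Origin at the centre of its underside.
- screwdriver: Bystander: screwdriver lying on the bench. Origin under its middle, x along its length.
Not all that is in view belongs to the job. Of the things that look like the rack, the smallest one is meant.

How it is judged:
On the way, in this order (a step that is already met when the one before it is completed fails the run):
1. the gate is raised (over 0.95 rad) while the rack is still before it (value of joint gate above 0.95 rad and x of rack in the frame of chute below -0.045 m), for 0.2 s.
2. the rack is wholly past the gate with the gate still up (value of joint gate above 0.9 rad and x of rack in the frame of chute above 0.045 m), for 0.05 s.
At the end, for the whole second after the job is handed in: The rack stands at rest on the chute floor (within 4 mm of height, upright within 0.1 rad), its origin more than 45 mm past the gate plane, and the gate is shut behind it (under 0.1 rad) (x of rack in the frame of chute above 0.045 m and y of rack in the frame of chute between -0.01 and 0.01 m and z of rack in the frame of chute below 0.01 m and angle between rack's own z axis and vertical below 0.1 rad and linear speed of rack below 0.02 m/s and value of joint gate below 0.1 rad); the robot touches nothing.
It fails at once if the gate drops below 0.9 rad while the rack is under it (value of joint gate below 0.9 rad and x of rack in the frame of chute between -0.043 and 0.043 m).
It fails at once if the rack is lifted or tipped (z of rack in the frame of chute above 0.016 m or angle between rack's own z axis and vertical above 0.25 rad).
It fails at once if a bystander is moved (distance of any of wax_tin, glue from where it was at the start of the episode above 0.015 m or distance of screwdriver from where it was at the start of the episode above 0.02 m).
It also fails if it takes over 40 s, if anything falls off the work surface, if the arm or the gripper's body presses on something with over 40 N, if the wrist force passes 120 N, or if a joint passes its speed limit or range.

## Robot

A 6-joint arm with a two-finger parallel gripper is mounted at the origin on the work surface. World frame = base frame: x ahead of the robot, y to its left, z up, the work surface at z = 0. Lengths are in m, angles in rad, forces in N, time in s.
With the tool pointing down it reaches from about 0.225 to 0.725 m from the base axis. Payload 3.1 kg.
Tool frame: the origin (TCP) lies where the fingers leave the gripper's body, on its centre line; the fingertips stand 73 mm ahead of it and the grasp point (between the pads) lies 54 mm ahead of it; z points along the fingers, y is the line along which they close (so a half turn about z gives the same grasp; the last joint's range is limited). The gripper opens to 85 mm and grips with 20 to 120 N. Pads are 22 mm wide; open, the fingers measure 114 mm over their backs; the gripper's body (76 mm by 85 mm) begins 54 mm behind the grasp point. The pads swing forward as they close: fully open they stand 13 mm farther back than shut.
Start: joints at [-1.338, 0.048, 0.099, 1.622, 0, 1.443], TCP at [0.185, -0.491, 0.304] pointing down, gripper open.
Joint ranges: [-2.91, 2.91], [-0.99, 1.94], [-1.21, 1.42], [-2.12, 2.29], [-1.49, 1.47], [-3.14, 3.14]. Speed limits (rad/s): [2.79, 2.79, 3.14, 3.14, 3.14, 3.14].

## Interface

Orientations are given as a unit quaternion [x, y, z, w].
In Python, from cell import get_obs, capture, robot gives the robot as it stands.
- The arm moves only by the tool arm_command, never from a script. Its argument "motion" is a list of rows, each an object with "dp": the shift along the tool's x, y, z in mm, a list of three; "yaw": the turn about the tool's z in rad. In form: [{"dp": [tx, ty, tz], "yaw": yaw}, ...]. A call has 1 to 20 rows; each row is the pose to reach, as a shift and turn from the pose commanded when the call began, along the tool's axes at that moment; what a row does not reach only later rows make up. A row lasts 1/8 s, in which the tool goes at most 62.5 mm and 10.7 degrees, less where a joint would pass 70% of its speed; a pose out of reach is approached as far as the arm can. A call with a gripper value outside its range is refused whole. "grip" is the finger opening in mm, from 0 to 85.4, set as the call begins (left out, the last holds). The fingers move at their own pace and stop on an object; the grip force is fixed at half the most. Time passes only in rows, so rows that repeat a pose let the fingers close. It gives the time, the measured TCP pose, the force, the opening and the grip force at its end, in the units of the state.
- get_obs(): the state, without advancing time (a new reading comes with each control period).
- capture(name): name is "scene" or "top" or "wrist"; returns a dict with "image" (480x640x3 uint8, red, green, blue), "depth" (480x640 float32, m along the optical axis (not along the pixel's ray), 0 where there is no reading), "camera_matrix" (3x3 intrinsics, pixels), "camera_from_world" (4x4, takes a point from world to camera coordinates); the wrist camera has in their place "mount" (4x4, takes a point from camera to tool coordinates, whose origin is the TCP and whose axes are the flange's). Camera axes: x right, y down, z forward; pixel columns grow to the right and rows downward; lengths in m; the calibration is good to about 2 mm. A picture is of the moment at which its call begins: read the wrist's pose just before it.
- robot.close_job(): hands the job in; it is judged then, once.
The state is a dict: "time_s": time; "joint_positions": joint angles; "qvel": joint speeds; "joint_efforts": joint torques, N m; "tool_pos": TCP position; "ee_rot": TCP orientation; "wrist_force": force on the tool from outside, world axes, zero at the start; "moment": the same for the moment, N m; "width": finger opening in m; "grip_force": force on a finger pad.
Only numpy, scipy, OpenCV 4.12 (cv2) and the standard library are available. Lean on these libraries where they do the work, as an engineer would, in place of code of your own. Each camera call takes 0.05 s, during which the arm holds its last target. There are 200 camera calls.

## Working session

There is one attempt and no reset: what is moved stays moved. The work goes in short steps, Python scripts to look and compute and a tool call to move; the robot and the scene stay as the last step left them, time stands still between calls to the robot, and variables do not carry over. Pictures are saved under pics/ and viewed, at most 10 in all, crops included, and the job is handed in when it is done.

Besides the shell and the picture viewer there is one more tool, called after "Request:" in YAML: its name, and indented under it one key for each argument. arm_command: Moves the arm, as the interface text tells. Its arguments: {"type":"object","properties":{"motion":{"type":"array","items":{"type":"object","properties":{"dp":{"type":"array","items":{"type":"number"}},"yaw":{"type":"number"}}}},"grip":{"type":"number"}},"required":["motion"]}

```bash
mkdir -p pics; ls
python3 - <<'E'
from cell import get_obs, capture, robot
import cv2,numpy as np,pickle
o=get_obs();print({k:o[k] for k in('time_s','tool_pos','ee_rot','width','wrist_force')})
for n in('scene','top'):
    c=capture(n);pickle.dump(c,open(n+'.pkl','wb'));cv2.imwrite(f'pics/{n}0.png',c['image'][:,:,::-1])
    print(n,c['camera_matrix'].round(1).tolist(),c['camera_from_world'].round(3).tolist(),(c['depth']>0).mean())
E
```

```text
pics
{'time_s': 0.0, 'tool_pos': array([ 0.18521188, -0.49077653,  0.30270146]), 'ee_rot': array([ 9.83772624e-01,  1.79415846e-01, -6.31185084e-05, -1.17245157e-03]), 'width': 0.08552114545512648, 'wrist_force': array([-0.79436396, -0.00390915, -0.57321345])}
scene [[464.2, 0.0, 327.4], [0.0, 464.2, 239.4], [0.0, 0.0, 1.0]] [[-0.727, 0.687, -0.006, 0.405], [0.595, 0.626, -0.504, -0.294], [-0.342, -0.369, -0.864, 1.038], [0.0, 0.0, 0.0, 1.0]] 0.9958984375
top [[440.5, 0.0, 311.1], [0.0, 440.5, 243.2], [0.0, 0.0, 1.0]] [[-0.007, -1.0, 0.03, -0.019], [-0.987, 0.002, -0.158, 0.543], [0.158, -0.03, -0.987, 0.654], [0.0, 0.0, 0.0, 1.0]] 0.996162109375
```

View pics/top0.png

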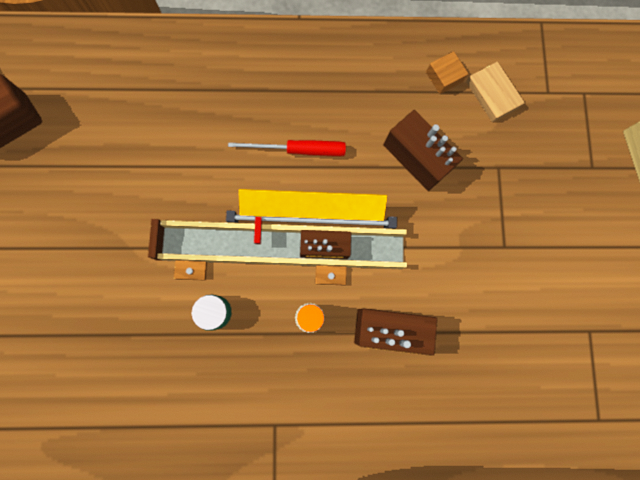

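View pics/scene0.png

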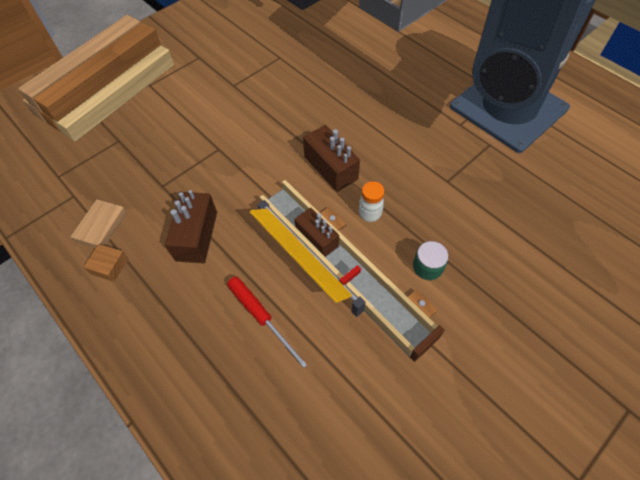

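Top view: the chute runs from its open end at right (405,248) to the end stop at left (155,240). The red leaf is at (258,230) and the yellow treadle at (312,205). Things that look like the rack: the block in the chute (326,244), the upper block (423,150) and the lower block (396,331). The smallest is the one in the chute, before the gate, so I choose that one. Next I'll measure it and check it in a close crop.

```bash
cat > h.py <<'E'
import numpy as np,cv2,pickle
def plane(c,uv,z):
    "pixels (N,2) -> world points on height z"
    T=c['camera_from_world'];R=T[:3,:3];o=-R.T@T[:3,3]
    uv=np.atleast_2d(uv).astype(float)
    d=np.c_[uv,np.ones(len(uv))]@np.linalg.inv(c['camera_matrix']).T@R
    return o+d*((z-o[2])/d[:,2])[:,None]
def pix(c,p):
    q=np.atleast_2d(p)@c['camera_from_world'][:3,:3].T+c['camera_from_world'][:3,3]
    q=q@c['camera_matrix'].T;return q[:,:2]/q[:,2:]
def hsv(c):return cv2.cvtColor(c['image'],cv2.COLOR_RGB2HSV)
def biggest(m):
    n,l,s,_=cv2.connectedComponentsWithStats(m.astype('uint8'));i=1+s[1:,4].argmax();return l==i
def cloud(c,m):
    v,u=np.nonzero(m&(c['depth']>0));d=c['depth'][v,u]
    q=np.c_[u,v,np.ones(len(u))]@np.linalg.inv(c['camera_matrix']).T*d[:,None]
    T=c['camera_from_world'];return (q-T[:3,3])@T[:3,:3]
E
python3 - <<'E'
from h import *
for n in('top','scene'):
    c=pickle.load(open(n+'.pkl','rb'));H=hsv(c)
    h,s,v=[H[...,i].astype(int) for i in range(3)]
    roi=np.zeros(h.shape,bool)
    if n=='top': roi[180:275,140:415]=1
    else: roi[175:360,245:445]=1
    yel=biggest(roi&(abs(h-24)<5)&(s>220)&(v>150))
    red=biggest(roi&((h<4)|(h>176))&(s>200)&(v>120))
    for nm,m in(('yel',yel),('red',red)):
        P=cloud(c,m);print(n,nm,m.sum(),P.mean(0).round(4),np.percentile(P,[1,99],axis=0).round(4).tolist())
        vv,uu=np.nonzero(m);print('  px',cv2.boxPoints(cv2.minAreaRect(np.c_[uu,vv].astype('float32'))).round(1).tolist())
    P=cloud(c,roi);g=roi&False
    # wall tops: depth heights
    allP=np.zeros(h.shape+(3,));vv,uu=np.nonzero(roi&(c['depth']>0));allP[vv,uu]=cloud(c,roi)
    w=roi&(abs(allP[...,2]-.03)<.004)&(s<150)&(v>190)&(abs(h-22)<8)
    N,l,st,ce=cv2.connectedComponentsWithStats(w.astype('uint8'))
    for i in range(1,N):
        if st[i,4]>60:
            b,a=np.nonzero(l==i);Q=plane(c,np.c_[a,b],.03);f=cv2.fitLine(Q[:,:2].astype('float32'),cv2.DIST_L2,0,1e-4,1e-4).ravel()
            print(n,'wall',st[i],f.round(4),Q.min(0).round(4),Q.max(0).round(4))
    dk=biggest(roi&(allP[...,2]>.042)&(allP[...,2]<.056)&(h<15)&(v<110))
    Q=cloud(c,dk);print(n,'rack top',dk.sum(),Q.mean(0).round(4),np.percentile(Q,[1,99],axis=0).round(4).tolist())
c=pickle.load(open('top.pkl','rb'));cv2.imwrite('pics/crop.png',cv2.resize(c['image'][180:280,140:420,::-1],None,fx=2.8,fy=2.8,interpolation=2))
E
```

```text
top yel 3820 [ 0.6017 -0.023   0.0588] [[0.5818, -0.1359, 0.001], [0.6366, 0.0894, 0.073]]
  px [[238.0, 214.60000610351562], [239.0, 188.5], [386.29998779296875, 194.3000030517578], [385.29998779296875, 220.39999389648438]]
top red 143 [0.5636 0.0628 0.0485] [[0.5436, 0.0587, 0.046], [0.5837, 0.0671, 0.0512]]
  px [[253.89999389648438, 241.89999389648438], [255.1999969482422, 216.6999969482422], [261.0, 217.10000610351562], [259.70001220703125, 242.1999969482422]]
top wall [166 221  89   8 410] [0.0418 0.9991 0.5758 0.1406] [0.5697 0.0701 0.03  ] [0.5813 0.2115 0.03  ]
top wall [262 225 145   9 612] [ 0.0407  0.9992  0.568  -0.0619] [ 0.5611 -0.177   0.03  ] [0.5746 0.0573 0.03  ]
top wall [ 162  254  245   13 1163] [0.0397 0.9992 0.5171 0.0215] [ 0.5071 -0.1748  0.03  ] [0.5277 0.2152 0.03  ]
top rack top 1020 [ 0.5412 -0.0457  0.0506] [[0.5225, -0.0824, 0.0479], [0.5609, -0.0055, 0.0536]]
scene yel 1747 [ 0.6045 -0.0148  0.0615] [[0.586, -0.1324, 0.0477], [0.6218, 0.0898, 0.073]]
  px [[248.0, 214.0], [259.5, 202.5], [351.0, 294.0], [339.5, 305.5]]
scene red 438 [ 0.7143 -0.0092  0.0233] [[0.7031, -0.0467, 0.0143], [0.7253, 0.0188, 0.0282]]
  px [[234.60000610351562, 294.79998779296875], [245.1999969482422, 285.79998779296875], [271.5, 316.8999938964844], [260.8999938964844, 325.79998779296875]]
scene wall [283 180  36  34 139] [ 0.0196  0.9998  0.5116 -0.1282] [ 0.5072 -0.174   0.03  ] [ 0.5156 -0.072   0.03  ]
scene wall [261 195  78  80 373] [ 0.0389  0.9992  0.5686 -0.0579] [ 0.5608 -0.1758  0.03  ] [0.5757 0.0418 0.03  ]
scene wall [327 221 106 104 479] [0.0403 0.9992 0.52   0.0927] [ 0.5113 -0.0476  0.03  ] [0.527  0.2129 0.03  ]
scene wall [347 283  62  63 297] [0.0426 0.9991 0.5758 0.1382] [0.5702 0.0681 0.03  ] [0.5807 0.2104 0.03  ]
scene rack top 779 [ 0.5474 -0.0414  0.0498] [[0.5258, -0.0824, 0.0425], [0.5642, -0.0033, 0.0534]]
```

View pics/crop.png

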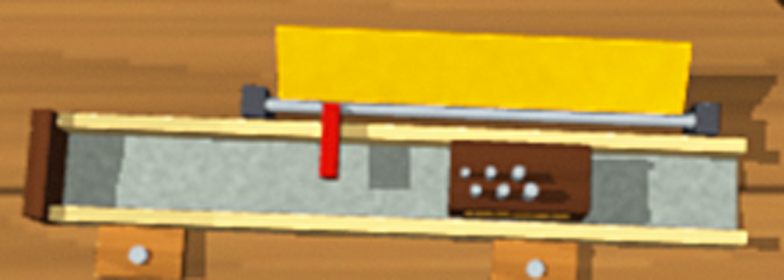

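The crop confirms the choice: a small dark block with six bits at crop (520,180), lying between the walls. The leaf at (330,140) is level across the chute ahead of it. From the measurements:
- Chute origin is at about (0.546, 0.064) and chute x points along world +y (0.041 rad off).
- The rack is at chute x ≈ -107 mm.

Next I'll move above the start of the push and line up the fingers across the chute.

Request:
arm_command:
  motion:
    - {"dp": [41,-18,4],"yaw": -0.097}
    - {"dp": [83,-37,12],"yaw": -0.195}
    - {"dp": [124,-56,20],"yaw": -0.292}
    - {"dp": [166,-74,30],"yaw": -0.39}
    - {"dp": [207,-93,40],"yaw": -0.487}
    - {"dp": [249,-111,50],"yaw": -0.585}
    - {"dp": [290,-130,60],"yaw": -0.682}
    - {"dp": [331,-148,70],"yaw": -0.779}
    - {"dp": [373,-167,80],"yaw": -0.877}
    - {"dp": [414,-185,90],"yaw": -0.974}
    - {"dp": [456,-204,95],"yaw": -1.072}
    - {"dp": [497,-222,100],"yaw": -1.169}
    - {"dp": [497,-222,100],"yaw": -1.169}
    - {"dp": [497,-222,100],"yaw": -1.169}
  grip: 57.5

```text
time_s: 1.85
tool_pos: [0.5714, -0.1081, 0.2033]
ee_rot: [0.722, 0.692, -0.001, -0.001]
wrist_force: [-0.2, -0.9, 0.4]
width: 0.0578
grip_force: 0.0
```

```bash
cat >> h.py <<'E'
O=np.array([.5459,.0638]);EX=np.array([.0408,.9992]);EY=np.array([-.9992,.0408])
def pose(o):
    from scipy.spatial.transform import Rotation as R
    M=R.from_quat(o['ee_rot']).as_matrix();d=o['tool_pos'][:2]-O
    print('t',round(o['time_s'],2),'chute s,y,z mm',(1e3*np.r_[d@EX,d@EY,o['tool_pos'][2]]).round(1),
     'tool axes in chute',[[round(float(M[:2,i]@EX),3),round(float(M[:2,i]@EY),3),round(float(M[2,i]),3)] for i in range(3)],
     'w',round(o['width']*1e3,1),'F',np.round(o['wrist_force'],2))
E
python3 - <<'E'
from h import *
from cell import get_obs,capture
o=get_obs();pose(o);print(o['joint_positions'].round(2))
c=capture('wrist');pickle.dump((o,c),open('w1.pkl','wb'));cv2.imwrite('pics/w1.png',c['image'][:,:,::-1]);print(c['mount'].round(4).tolist())
E
```

```text
t 1.85 chute s,y,z mm [-170.7  -32.5  203.3] tool axes in chute [[1.0, -0.0, -0.0], [-0.0, -1.0, -0.002], [-0.0, 0.002, -1.0]] w 57.8 F [-0.25 -0.94  0.37]
[-0.3   0.2   0.06  1.44 -0.    1.31]
[[-0.0006, -0.9545, -0.2983, 0.0762], [1.0, -0.0004, -0.0005, -0.0011], [0.0004, -0.2983, 0.9545, -0.0694], [0.0, 0.0, 0.0, 1.0]]
```

View pics/w1.png

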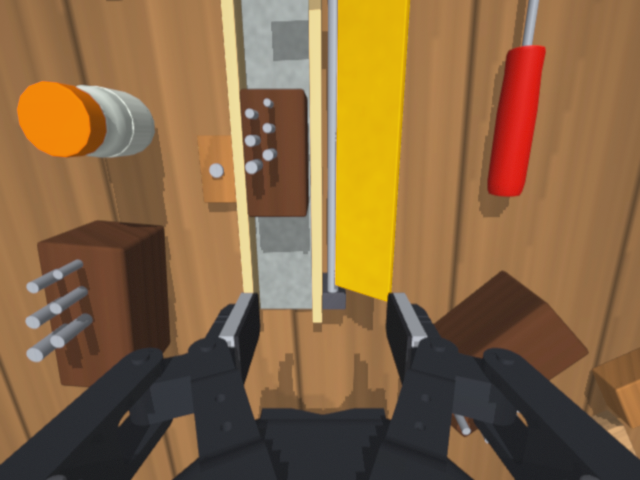

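Wrist view: the rack sits at (275,155) with its rear edge at row 216. The fingers at (240,320) and (405,320) lie either side of the right wall at (318,200), and the right finger lines up with the treadle. I'll descend and press the treadle in stages.

Request:
arm_command:
  motion:
    - {"dp": [0,0,15]}
    - {"dp": [0,0,30]}
    - {"dp": [0,0,45]}
    - {"dp": [0,0,55]}
    - {"dp": [0,0,62]}
    - {"dp": [0,0,67]}
    - {"dp": [0,0,72]}
    - {"dp": [0,0,77]}
    - {"dp": [0,0,82]}
    - {"dp": [0,0,87]}
    - {"dp": [0,0,90]}
    - {"dp": [0,0,92]}
    - {"dp": [0,0,92]}
    - {"dp": [0,0,92]}

```text
invalid input
```

Run:
```python
from h import *
from cell import get_obs,capture
from scipy.spatial.transform import Rotation as R
o,c=pickle.load(open('w1.pkl','rb'))
W=np.eye(4);W[:3,:3]=R.from_quat(o['ee_rot']).as_matrix();W[:3,3]=o['tool_pos']
c['camera_from_world']=np.linalg.inv(W@c['mount'])
for uv in((247,217),(307,216),(305,89),(243,89)):
    d=plane(c,uv,.05)[0,:2]-O;print('rack corner',(1e3*np.r_[d@EX,d@EY]).round(1))
o=get_obs();pose(o)
c=capture('wrist');cv2.imwrite('pics/w2.png',c['image'][:,:,::-1])
s=capture('scene');t=capture('top')
a=cv2.resize(s['image'][160:360,230:450],None,fx=2,fy=2);b=cv2.resize(t['image'][170:290,130:430],(440,176))
cv2.imwrite('pics/st2.png',np.vstack([a,b])[:,:,::-1])
```

```text
rack corner [-147.4   19.6]
rack corner [-146.8  -20.6]
rack corner [-68.6 -20.6]
rack corner [-68.5  16.7]
t 1.9 chute s,y,z mm [-171.2  -32.4  203.7] tool axes in chute [[1.0, -0.001, -0.0], [-0.001, -1.0, -0.001], [-0.0, 0.001, -1.0]] w 57.6 F [-0.7  -0.26 -0.03]
```

View pics/st2.png

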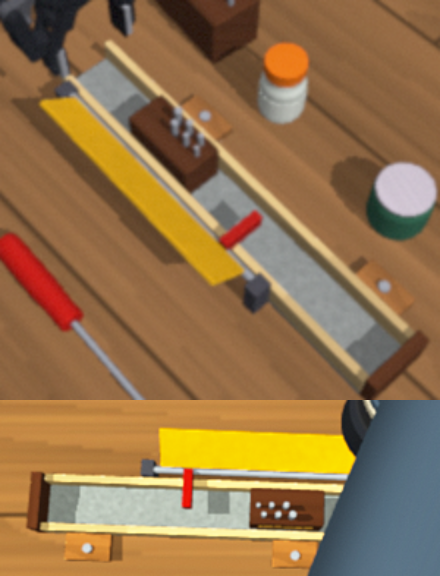

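The move was refused because the yaw values were missing. The picture shows the gate still shut, with the leaf at (240,230) and the hand still above. The wrist view confirms the rack's rear face at chute x = -147 mm. I'll resend the descent with yaw.

Request:
arm_command:
  motion:
    - {"dp": [0,0,15],"yaw": 0}
    - {"dp": [0,0,30],"yaw": 0}
    - {"dp": [0,0,45],"yaw": 0}
    - {"dp": [0,0,55],"yaw": 0}
    - {"dp": [0,0,62],"yaw": 0}
    - {"dp": [0,0,67],"yaw": 0}
    - {"dp": [0,0,72],"yaw": 0}
    - {"dp": [0,0,77],"yaw": 0}
    - {"dp": [0,0,82],"yaw": 0}
    - {"dp": [0,0,87],"yaw": 0}
    - {"dp": [0,0,90],"yaw": 0}
    - {"dp": [0,0,92],"yaw": 0}
    - {"dp": [0,0,92],"yaw": 0}
    - {"dp": [0,0,92],"yaw": 0}

```text
time_s: 3.8
tool_pos: [0.5722, -0.1081, 0.1122]
ee_rot: [0.721, 0.692, 0.0, 0.0]
wrist_force: [0.8, 0.3, 1.9]
width: 0.0573
grip_force: 0.9
```

```bash
cat > gate.py <<'E'
from h import *
from cell import get_obs,capture
import sys
pose(get_obs())
for n in('scene','top'):
    c=capture(n);h,s,v=cv2.split(hsv(c));z=c['depth']>0
    al=np.zeros(z.shape+(3,));al[z]=cloud(c,z)
    d=al[...,:2]-O;S=d@EX*1e3;Y=d@EY*1e3;Z=al[...,2]*1e3
    m=z&((h<5)|(h>175))&(s>150)&(v>60)&(abs(S)<20)&(Y>-75)&(Y<20)
    if m.sum()>5: print(n,'leaf n',m.sum(),'Y',np.percentile(Y[m],[2,98]).round(1),'Z',np.percentile(Z[m],[2,50,98]).round(1))
    y=z&(abs(h.astype(int)-24)<6)&(s>200)&(S>-210)&(S<40)&(Y<-43)&(Y>-100)
    if y.sum()>50:
        A=np.polyfit(Y[y],Z[y],1);print(n,'treadle n',y.sum(),'slope angle out-up',round(float(np.arctan(-A[0])),3),'-> gate',round(.67-float(np.arctan(-A[0])),3))
    r=z&(h<15)&(v<120)&(abs(Y)<22)&(Z>43)&(Z<56)&(S>-200)&(S<140)
    if r.sum()>50: print(n,'rack top S',np.percentile(S[r],[1,99]).round(1),r.sum())
    cv2.imwrite(f'pics/{n}_{sys.argv[1]}.png',c['image'][:,:,::-1])
E
python3 gate.py a
```

```text
t 3.8 chute s,y,z mm [-170.7  -33.3  112.2] tool axes in chute [[1.0, -0.0, -0.0], [-0.0, -1.0, 0.001], [-0.0, -0.001, -1.0]] w 57.3 F [0.83 0.26 1.94]
scene leaf n 166 Y [-42.9  -8.6] Z [46.  58.2 69. ]
scene treadle n 2687 slope angle out-up 0.075 -> gate 0.595
scene rack top S [-146.3  -67.1] 780
top leaf n 148 Y [-42.9  -3.9] Z [38.7 60.9 70.1]
top treadle n 3048 slope angle out-up 0.044 -> gate 0.626
top rack top S [-144.3  -69.4] 755
```

Request:
arm_command:
  motion:
    - {"dp": [0,0,3],"yaw": 0}
    - {"dp": [0,0,6],"yaw": 0}
    - {"dp": [0,0,9],"yaw": 0}
    - {"dp": [0,0,10],"yaw": 0}
    - {"dp": [0,0,10],"yaw": 0}
    - {"dp": [0,0,10],"yaw": 0}

```text
time_s: 4.65
tool_pos: [0.5723, -0.1081, 0.1022]
ee_rot: [0.721, 0.692, 0.0, 0.0]
wrist_force: [4.0, -0.4, 2.9]
width: 0.0576
grip_force: 1.9
```

```bash
python3 gate.py b; python3 -c "
import cv2,numpy as np
a=cv2.imread('pics/scene_b.png')[160:360,230:450];cv2.imwrite('pics/sb.png',cv2.resize(a,None,fx=3,fy=3,interpolation=2))"
```

```text
t 4.65 chute s,y,z mm [-170.7  -33.4  102.2] tool axes in chute [[1.0, -0.0, -0.0], [-0.0, -1.0, 0.001], [-0.0, -0.001, -1.0]] w 57.6 F [ 4.01 -0.45  2.89]
scene leaf n 160 Y [-46.8 -17.2] Z [46.  64.5 77.8]
scene treadle n 2806 slope angle out-up -0.334 -> gate 1.004
scene rack top S [-146.6  -66.9] 771
top leaf n 108 Y [-43.8 -14.3] Z [50.9 72.5 78.1]
top treadle n 2678 slope angle out-up -0.445 -> gate 1.115
top rack top S [-144.2  -69.5] 709
```

View pics/sb.png

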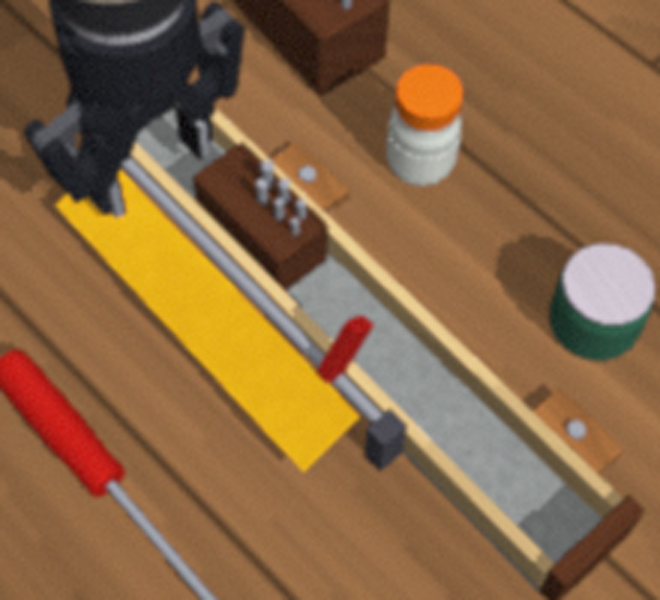

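The picture shows the leaf up at (345,345), the left finger on the treadle at (115,200) and the other finger behind the rack at (200,135). The gate is at about 1.05 to 1.1 rad. I'll press 1 mm more and start pushing, stopping short of the gate for a check.

Request:
arm_command:
  motion:
    - {"dp": [0,0,1],"yaw": 0}
    - {"dp": [4,0,1],"yaw": 0}
    - {"dp": [8,0,1],"yaw": 0}
    - {"dp": [12,0,1],"yaw": 0}
    - {"dp": [17,0,1],"yaw": 0}
    - {"dp": [23,0,1],"yaw": 0}
    - {"dp": [29,0,1],"yaw": 0}
    - {"dp": [35,0,1],"yaw": 0}
    - {"dp": [41,0,1],"yaw": 0}
    - {"dp": [47,0,1],"yaw": 0}
    - {"dp": [53,0,1],"yaw": 0}
    - {"dp": [57,0,1],"yaw": 0}
    - {"dp": [60,0,1],"yaw": 0}
    - {"dp": [60,0,1],"yaw": 0}

```text
time_s: 6.5
tool_pos: [0.574, -0.0479, 0.1006]
ee_rot: [0.721, 0.693, -0.0, -0.0]
wrist_force: [0.5, -3.4, 1.7]
width: 0.0574
grip_force: 2.3
```

```bash
python3 gate.py c
```

```text
t 6.5 chute s,y,z mm [-110.5  -32.7  100.6] tool axes in chute [[1.0, -0.0, -0.0], [-0.0, -1.0, -0.001], [-0.0, 0.001, -1.0]] w 57.4 F [ 0.46 -3.44  1.74]
scene leaf n 169 Y [-47.8 -15.1] Z [33.9 65.6 79.7]
scene treadle n 2395 slope angle out-up -0.384 -> gate 1.054
scene rack top S [-98.3 -18.9] 798
top leaf n 96 Y [-45.8 -18.5] Z [49.5 74.7 80.7]
top treadle n 671 slope angle out-up -0.527 -> gate 1.197
```

The rack is sliding well (rear at -98 mm) and the gate is at about 1.1 rad. Now I'll push it through.

Request:
arm_command:
  motion:
    - {"dp": [4,0,0],"yaw": 0}
    - {"dp": [10,0,0],"yaw": 0}
    - {"dp": [17,0,0],"yaw": 0}
    - {"dp": [24,0,0],"yaw": 0}
    - {"dp": [31,0,0],"yaw": 0}
    - {"dp": [38,0,0],"yaw": 0}
    - {"dp": [45,0,0],"yaw": 0}
    - {"dp": [52,0,0],"yaw": 0}
    - {"dp": [59,0,0],"yaw": 0}
    - {"dp": [66,0,0],"yaw": 0}
    - {"dp": [73,0,0],"yaw": 0}
    - {"dp": [80,0,0],"yaw": 0}
    - {"dp": [87,0,0],"yaw": 0}
    - {"dp": [94,0,0],"yaw": 0}
    - {"dp": [101,0,0],"yaw": 0}
    - {"dp": [108,0,0],"yaw": 0}
    - {"dp": [114,0,0],"yaw": 0}
    - {"dp": [118,0,0],"yaw": 0}
    - {"dp": [118,0,0],"yaw": 0}
    - {"dp": [118,0,0],"yaw": 0}

```text
time_s: 9.1
tool_pos: [0.5793, 0.0705, 0.1011]
ee_rot: [0.721, 0.693, 0.001, -0.001]
wrist_force: [1.0, -1.6, 2.8]
width: 0.0576
grip_force: 1.6
```

```bash
python3 gate.py d;python3 -c "
import cv2,numpy as np
a=cv2.imread('pics/scene_d.png')[160:360,230:450];cv2.imwrite('pics/sd.png',cv2.resize(a,None,fx=3,fy=3,interpolation=2))"
```

```text
t 9.1 chute s,y,z mm [  8.1 -33.1 101.1] tool axes in chute [[1.0, 0.0, 0.002], [0.0, -1.0, 0.0], [0.002, -0.0, -1.0]] w 57.6 F [ 0.97 -1.56  2.8 ]
scene treadle n 2427 slope angle out-up -0.37 -> gate 1.04
scene rack top S [20.3 99.4] 932
top treadle n 2578 slope angle out-up -0.451 -> gate 1.121
```

View pics/sd.png

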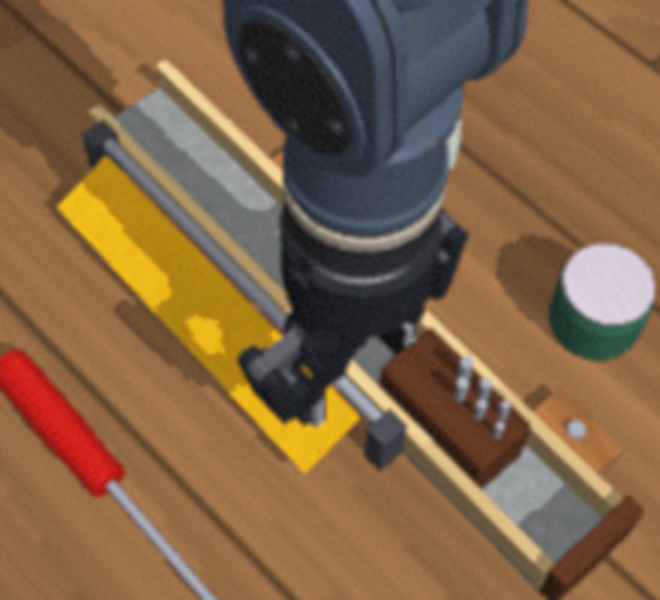

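The rack at (455,405) is past the gate, with its rear at +20 mm and its origin at about +60 mm. The gate is still up. I'll slide back with the treadle held so the finger clears the leaf, then lift away.

Request:
arm_command:
  motion:
    - {"dp": [-6,0,0],"yaw": 0}
    - {"dp": [-14,0,0],"yaw": 0}
    - {"dp": [-24,0,0],"yaw": 0}
    - {"dp": [-34,0,0],"yaw": 0}
    - {"dp": [-40,0,0],"yaw": 0}
    - {"dp": [-40,0,0],"yaw": 0}
    - {"dp": [-40,0,-4],"yaw": 0}
    - {"dp": [-40,0,-9],"yaw": 0}
    - {"dp": [-40,0,-14],"yaw": 0}
    - {"dp": [-40,0,-19],"yaw": 0}
    - {"dp": [-40,0,-24],"yaw": 0}
    - {"dp": [-40,0,-30],"yaw": 0}
    - {"dp": [-40,0,-38],"yaw": 0}
    - {"dp": [-40,0,-50],"yaw": 0}
    - {"dp": [-40,0,-70],"yaw": 0}
    - {"dp": [-40,0,-95],"yaw": 0}
    - {"dp": [-40,0,-120],"yaw": 0}
    - {"dp": [-40,0,-140],"yaw": 0}
    - {"dp": [-40,0,-140],"yaw": 0}
    - {"dp": [-40,0,-140],"yaw": 0}

```text
time_s: 11.7
tool_pos: [0.5775, 0.0298, 0.2405]
ee_rot: [0.721, 0.692, -0.0, -0.0]
wrist_force: [0.4, -1.1, -0.6]
width: 0.0573
grip_force: 0.0
```

```bash
python3 gate.py e;python3 -c "
import cv2,numpy as np
a=cv2.imread('pics/scene_e.png')[160:360,230:450];cv2.imwrite('pics/se.png',cv2.resize(a,None,fx=3,fy=3,interpolation=2))"
```

```text
t 11.7 chute s,y,z mm [-32.6 -32.9 240.5] tool axes in chute [[1.0, -0.0, 0.0], [-0.0, -1.0, -0.0], [0.0, 0.0, -1.0]] w 57.3 F [ 0.39 -1.15 -0.57]
scene leaf n 163 Y [-38.6   0.3] Z [38.2 47.8 50.5]
scene treadle n 1897 slope angle out-up 0.639 -> gate 0.031
scene rack top S [20.5 99.3] 924
top treadle n 1552 slope angle out-up 0.237 -> gate 0.433
```

View pics/se.png

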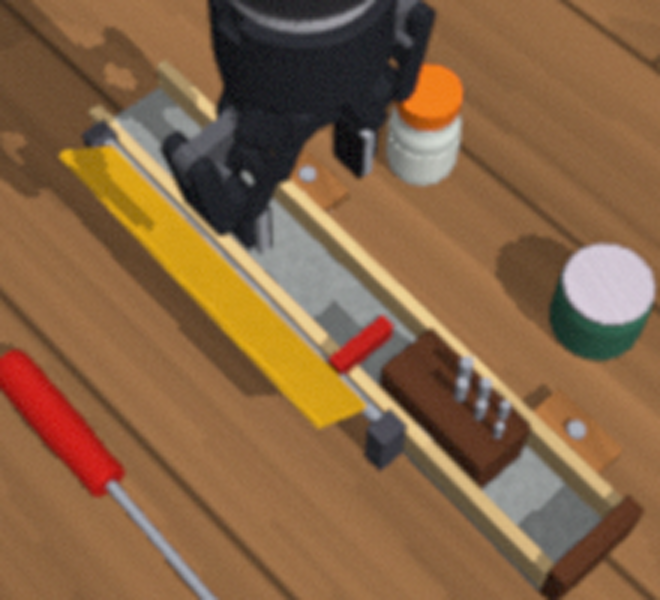

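The leaf at (360,345) is shut across the chute, with the rack at (455,405) standing beyond it. The hand is clear and the bystanders are where they were (the top view's odd treadle angle is partly the arm blocking it). Handing in.

```bash
python3 -c "
from cell import robot
print(robot.close_job())"
```

```text
the job is handed in; nothing more can be done
None
```

I handed the job in: the rack is wholly past the gate (origin about 60 mm beyond it), the gate is shut behind it, the hand is clear and the bystanders look untouched; no verdict came back.

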